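Pack the lamp and its angle adapter into the case foam

ROBOT

A 6-joint arm with a two-finger parallel gripper is mounted at the origin on the work surface. World frame = base frame: x ahead of the robot, y to its left, z up, the work surface at z = 0. Lengths are in m, angles in rad, forces in N, time in s.
With the tool pointing down it reaches from about 0.325 to 0.775 m from the base axis. Payload 5.5 kg.
Tool frame: the origin (TCP) lies between the finger pads; the fingertips stand 8 mm ahead of it and the grasp point (between the pads) lies 11 mm behind it (tcp_to_tips is the distance from the TCP to the fingertips, in m); z points along the fingers, y is the direction in which the jaws open and shut (so a half turn about z gives the same grasp; the last joint's range is limited). The gripper opens to 88 mm and grips with 3 to 60 N. Pads are 20 mm wide; open, the fingers measure 115 mm over their backs; the gripper's body (75 mm by 178 mm) begins 61 mm behind the grasp point.
Start: joints at [1.143, 0.091, 1.231, -0, 1.82, -0.057], TCP at [0.217, 0.559, 0.231] pointing down, gripper open.
Joint ranges: [-2.87, 2.87], [-0.86, 2.18], [0.17, 2.46], [-1.51, 4.65], [0.06, 2.69], [-2.65, 2.65]. Speed limits (rad/s): [2.57, 2.57, 3.01, 3.14, 3.14, 3.14].

INTERFACE

Orientations are given as a unit quaternion [w, x, y, z].
In Python, from bench import * gives the robot as it stands. Calls block until the motion is done:
- move_to(position, orientation): joint-space move of the TCP to a pose.
- move_l(position, speed=0.15, orientation=None): straight line of the TCP; orientation=None keeps the orientation; speed is the mean speed in m/s.
- movej(angles): joint-space move.
- gripper_open() and close(): open the fingers fully, or close them until they stop; the grip force is fixed at half the most.
- hold(seconds).
- inverse_kinematics(position, orientation): joint angles nearest the present ones, or None.
- state(): the state.
- get_image(name): name is "scene" or "top" or "wrist"; returns a dict with "frame" (384x512x3 uint8, blue, green, red), "depth" (384x512 float32, m along the optical axis (not along the pixel's ray), 0 where there is no reading), "camera_matrix" (3x3 intrinsics, pixels), "view" (4x4, takes a point from world to camera coordinates). Camera axes: x right, y up, looking along -z (the intrinsics and any distortion apply to the point x, -y, -z); pixel columns grow to the right and rows downward; lengths in m; the calibration is good to about 2 mm. A picture is of the moment at which its call begins.
A pose or a line that the arm cannot do raises IKError and nothing moves.
- job_done(): hands the job in, once; it reports no verdict.
The state is a dict: "time": time; "joint_pos": joint angles; "dq": joint speeds; "joint_torque": joint torques, N m; "ee_pos": TCP position; "ee_rot": TCP orientation; "ft_force": force on the tool from outside, world axes, zero at the start; "moment": the same for the moment, N m; "finger_gap": finger opening in m.
Only numpy, scipy, OpenCV 4.12 (cv2) and the standard library are available. Lean on these libraries where they do the work, as an engineer would, in place of code of your own. Each camera call takes 0.05 s, during which the arm holds its last target. There are 200 camera calls.

TASK

Pack the inspection lamp (T-shaped) and the right-angle adapter (L-shaped) away in the case on the table: put each the right way round into the foam cutout of its own shape and press it straight down, against the foam's grip, until it lies level and fully home on the cutout's floor. Let go of both, and leave the cardboard box, the tape roll and the jar where they are.

Things in the scene. Friction and masses are not known exactly. Their poses are not given: they have to be found in the camera images.
- lamp_center (a point): Grip point of the loose dark grey T-shaped lamp lying flat: 19 mm above its underside, on the handle's centre line. 38 mm high, upright sides, about 0.22 kg. In its axes (x towards the head, z up) the handle is 30 mm wide, from x = -62 to 34 mm; the head spans x = 34 to 64, y = -29 to 29 mm. Centre of mass near x = 10 mm. Grip across the handle (fingers closing along y).
- adapter_center (a point): Grip point of the loose dark grey L-shaped adapter lying flat: 19 mm above its underside, at the middle of its long leg. 38 mm high, upright sides, about 0.24 kg. In its axes (z up) the long leg is 30 mm wide (y = -15 to 15), from x = -62.5 to 62.5 mm; the short leg spans x = 34 to 62.5, y = 15 to 50 mm. Grip across the long leg (fingers closing along y).
- lamp_foam_slot (a point): Point level with the foam's top (46 mm above the table) at the T-shaped cutout, where the lamp's grip point belongs in plan; axes as those of the packed lamp (x towards the head end). The cutout is 20 mm deep, lighter grey floor, 2.5 mm clearance all round. A packed lamp stands 18 mm above the foam, its grip point 1 mm below this point.
- adapter_foam_slot (a point): Point level with the foam's top (46 mm above the table) at the L-shaped cutout, where the adapter's grip point belongs in plan; axes as those of the packed adapter (x towards the corner, y towards the short leg's end). 20 mm deep, lighter grey floor, 2.5 mm clearance all round. A packed adapter stands 18 mm above the foam, its grip point 1 mm below this point.
- lamp_foam: Fixed dark grey foam block, 158 by 100 mm, with the T cutout; origin at the centre of its underside. Two sprung foam lips, 24 mm long, slope 4.5 mm out of the walls beside the grip point, from 4 mm below the top. A part merely laid in stops on them, tipped and 6 to 9 mm too high; 8 to 15 N down at the grip point pushes it home; an end left high is pushed down likewise. It then stays.
- adapter_foam: Fixed dark grey foam block, 158 by 100 mm, with the L cutout; origin at the centre of its underside. The same sprung lips on both sides of the long leg's grip point, and the same press of 8 to 15 N. The two blocks may lie in either order in the case.
- case: Fixed open black case bottom, 176 (x) by 278 (y) mm, 49 mm high (rim 3 mm above the foam), walls 8 mm; origin at the centre of its underside. It holds the two foam blocks side by side (centres at y = 79.5 and -20.5 mm) and at its -y end a foam strip with three round filters, fixed, 6 mm above the foam.
- evidence_box: Bystander: loose cardboard box 60 by 85 by 35 mm high, origin at the centre of its underside.
- tape_roll: Bystander: loose tape roll lying flat, 80 mm across, 24 mm high, origin at the centre of its underside.
- jar: Bystander: loose closed jar, 56 mm across, 70 mm high, origin at the centre of its underside.
Not all that is in view belongs to the job. What is shaped like the part that bears lamp_center but orange is not meant.

How it is judged:
At the end, for the whole second after the job is handed in: The lamp and the adapter each lie in the cutout of their own shape, within 5 mm in plan and 0.08 rad in direction, level within 0.04 rad and pressed home to within 2.5 mm of the cutout's floor (horizontal distance between lamp_center and lamp_foam_slot below 0.005 m and z of lamp_center in the frame of lamp_foam_slot below 0.0015 m and angle between the x axis of lamp_center and the x axis of lamp_foam_slot, either way round below 0.08 rad and angle between each of lamp_center, adapter_center's own z axis and vertical below 0.04 rad and horizontal distance between adapter_center and adapter_foam_slot below 0.005 m and z of adapter_center in the frame of adapter_foam_slot below 0.0015 m and angle between the x axis of adapter_center and the x axis of adapter_foam_slot, either way round below 0.08 rad); the robot touches nothing.
It fails at once if the cardboard box, the tape roll or the jar is moved by more than 20 mm or the jar is tipped (distance of any of evidence_box, tape_roll, jar from where it was at the start of the episode above 0.02 m or angle between jar's own z axis and vertical above 0.5 rad).
It also fails if it takes over 72 s, if anything falls off the work surface, if the arm or the gripper's body presses on something with over 40 N, if the wrist force passes 120 N, or if a joint passes its speed limit or range.

## Working session

There is one attempt and no reset: what is moved stays moved. The work goes in short steps, each a Python script; the robot and the scene stay as the last script left them, time stands still between calls to the robot, and variables do not carry over. Pictures are saved under pics/ and viewed, about 8 in all and at most 12, crops included, and the job is handed in when it is done.

```bash
mkdir -p pics; ls; python3 - <<'E'
from bench import *
import cv2,numpy as np
for n in("top","scene"):
    d=get_image(n); cv2.imwrite(f"pics/{n}0.png",d["frame"]); np.savez(f"{n}0.npz",**{k:d[k] for k in("frame","depth","camera_matrix","view")})
    print(n,d["camera_matrix"],d["view"],d["depth"].min(),d["depth"].max(),[k for k in d])
E
```

```text
pics
top [[376.14818185   0.         248.1735339 ]
 [  0.         376.14818185 193.86865588]
 [  0.           0.           1.        ]] [[-0.01847461 -0.99981288 -0.00573506  0.01317759]
 [ 0.99592276 -0.01890869  0.08820608 -0.544854  ]
 [-0.08829802 -0.00408211  0.99608574 -1.00614613]
 [ 0.          0.          0.          1.        ]] 0.0 1.91181 ['frame', 'depth', 'camera_matrix', 'view']
scene [[358.97131377   0.         252.9553624 ]
 [  0.         358.97131377 194.32765683]
 [  0.           0.           1.        ]] [[-0.79393624  0.60799557  0.00257484  0.45803961]
 [-0.41365062 -0.54324967  0.73059767  0.1776506 ]
 [ 0.44559893  0.57898288  0.68280335 -1.35807695]
 [ 0.          0.          0.          1.        ]] 0.0 3.7147586 ['frame', 'depth', 'camera_matrix', 'view']
```

View pics/top0.png

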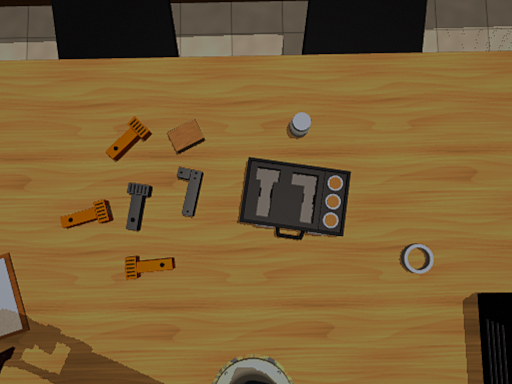

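View pics/scene0.png

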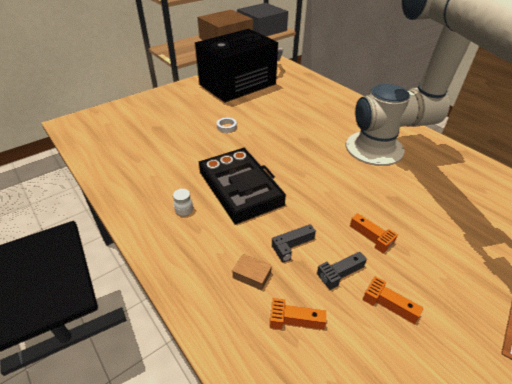

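The top view shows the lamp at about (138,206), head up, and the adapter at about (190,192), short leg to the upper left. In the case, the T cutout is at about (267,193), head up, and the L cutout at about (303,197), short leg at the upper left. The bystanders stand clear. I'll refine these with wrist pictures.

```bash
cat > h.py <<'E'
from bench import *
import numpy as np, cv2
from scipy.spatial.transform import Rotation as R
def quat(yaw):  # tool down; tool x axis along world yaw, y (jaws) perpendicular
    q=(R.from_euler('z',yaw)*R.from_euler('x',np.pi)).as_quat(); return [q[3],q[0],q[1],q[2]]
def ray(d,px,z):  # pixels -> world points on the plane z
    px=np.atleast_2d(np.asarray(px,float)); K=d["camera_matrix"]; V=d["view"]
    c=np.c_[(px[:,0]-K[0,2])/K[0,0],-(px[:,1]-K[1,2])/K[1,1],-np.ones(len(px))]@V[:3,:3]
    o=-V[:3,:3].T@V[:3,3]; return o+c*((z-o[2])/c[:,2])[:,None]
def pic(n,name):
    d=get_image(n); np.savez(name+".npz",**{k:d[k] for k in("frame","depth","camera_matrix","view")})
    cv2.imwrite(f"pics/{name}.png",d["frame"]); return d
E
python3 - <<'E'
from h import *
d=np.load("top0.npz")
print(ray(d,[[138,206],[190,192]],.038).round(3)); print(ray(d,[[267,193],[303,197],[296,196]],.046).round(3))
s=state(); print(s["time"],s["ee_rot"],quat(0))
w=pic("wrist","w0"); V=w["view"]; o=-V[:3,:3].T@V[:3,3]; Rt=R.from_quat(np.roll(s["ee_rot"],-1)).as_matrix()
print("cam in tool",Rt.T@(o-s["ee_pos"]),Rt.T@V[:3,:3].T, w["camera_matrix"][0])
P=[.47,.23,.35]
for p in([.50,.23,.32],[.46,-.09,.32]):
  for y in(0,np.pi/2,-np.pi/2,np.pi): 
    q=inverse_kinematics(p,quat(y)); print(p,y,None if q is None else np.round(q,2))
E
```

```text
[[0.517 0.301 0.038]
 [0.552 0.16  0.038]]
[[ 0.544 -0.048  0.046]
 [ 0.532 -0.144  0.046]
 [ 0.535 -0.125  0.046]]
0.1 [-2.10173025e-04  1.84357425e-01  9.82858885e-01 -8.41454411e-04] [np.float64(6.123233995736766e-17), np.float64(1.0), np.float64(0.0), np.float64(0.0)]
cam in tool [ 0.06646432 -0.00165629 -0.15324793] [[-5.72089621e-04  9.69560633e-01  2.44850673e-01]
 [ 9.99999150e-01  8.41610634e-04 -9.96131241e-04]
 [-1.17187857e-03  2.44849895e-01 -9.69560290e-01]] [289.19747585   0.         258.37214649]
[0.5, 0.23, 0.32] 0 [ 0.37 -0.01  1.17 -0.    1.98  1.94]
[0.5, 0.23, 0.32] 1.5707963267948966 [ 0.37 -0.01  1.17 -0.    1.98  0.37]
[0.5, 0.23, 0.32] -1.5707963267948966 None
[0.5, 0.23, 0.32] 3.141592653589793 [ 0.37 -0.01  1.17  0.    1.98 -1.2 ]
[0.46, -0.09, 0.32] 0 [-0.27 -0.22  1.37 -0.    1.99  1.3 ]
[0.46, -0.09, 0.32] 1.5707963267948966 [-0.27 -0.22  1.37  0.    1.99 -0.27]
[0.46, -0.09, 0.32] -1.5707963267948966 None
[0.46, -0.09, 0.32] 3.141592653589793 [-0.27 -0.22  1.37  0.    1.99 -1.84]
```

```bash
python3 - <<'E'
from h import *
move_to([.53,.23,.22],quat(np.pi)); hold(.2); pic("wrist","parts"); 
move_to([.535,-.07,.22],quat(np.pi)); hold(.2); pic("wrist","case1"); print(state()["time"])
a=cv2.imread("pics/parts.png");b=cv2.imread("pics/case1.png"); cv2.imwrite("pics/both.png",np.vstack([a[40:340],b[40:340]]))
E
```

```text
3.4667
```

View pics/both.png

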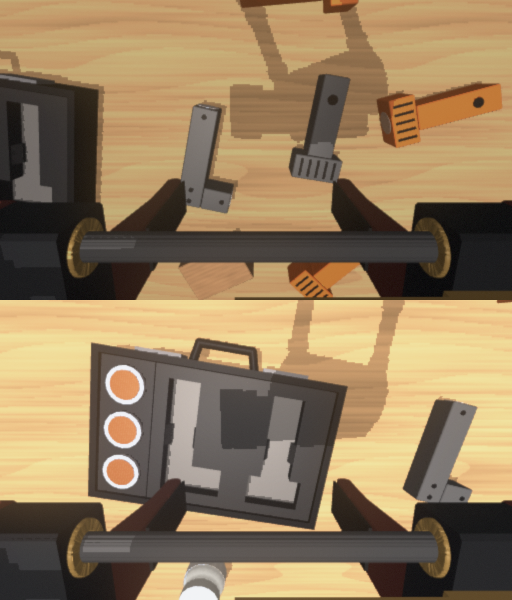

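The picture (camera image, +x down) shows the adapter at about (205,155), the lamp at about (320,130), and both cutouts in full, clear of the fingers. I'll segment by depth height on rectified planes and get the poses from area moments.

```bash
cat >> h.py <<'E'
S=2000. # px per m in rectified plan, u=x, v=y
def rect(d,img,z,x0,y0,w,h,interp=cv2.INTER_LINEAR):
    K=d["camera_matrix"];F=np.diag([1,-1,-1.]);V=d["view"]; M=F@V[:3]
    H=K@np.c_[M[:,0],M[:,1],M[:,2]*z+M[:,3]]@np.array([[1/S,0,x0],[0,1/S,y0],[0,0,1]])
    return cv2.warpPerspective(img,H,(int(w*S),int(h*S)),flags=interp|cv2.WARP_INVERSE_MAP)
def height(d):
    K=d["camera_matrix"];V=d["view"];D=d["depth"]; v,u=np.mgrid[:D.shape[0],:D.shape[1]]
    c=np.stack([(u-K[0,2])/K[0,0]*D,-(v-K[1,2])/K[1,1]*D,-D],-1)
    return ((c-V[:3,3])@V[:3,:3])[...,2]
def lmom(x,y,a): return x,y,a
def shape_ref(rects): # (x0,x1,y0,y1) -> centroid, principal angle, sqrt eigenvalues, area
    img=np.zeros((400,400),np.uint8)
    for x0,x1,y0,y1 in rects: img[int(200+y0):int(200+y1),int(200+x0):int(200+x1)]=1
    c,a,e,A=mom(img); return (c-199.5)/1e3,a,e,A
def mom(m):
    v,u=np.nonzero(m); P=np.c_[u,v].astype(float); c=P.mean(0); w,E=np.linalg.eigh(np.cov((P-c).T))
    return c,np.arctan2(E[1,1],E[0,1]),np.sqrt(w),len(P)
LAMP=[(-62,34,-15,15),(34,64,-29,29)]; ADP=[(-62,62,-15,15),(34,62,15,50)]
def pose(mask,ref,x0,y0,yaw0):
    c,a,e,A=mom(mask); rc,ra,re,rA=shape_ref(ref)
    yaw=a-ra; yaw=yaw0+(yaw-yaw0+np.pi/2)%np.pi-np.pi/2
    xy=np.array([x0,y0])+(c+.5)/S; C,s=np.cos(yaw),np.sin(yaw)
    return np.r_[xy-np.array([[C,-s],[s,C]])@rc,yaw], e/S*1e3, re, A/S**2*1e6, rA
def biggest(m,seed=None):
    n,l,st,ce=cv2.connectedComponentsWithStats(m.astype(np.uint8),connectivity=4)
    i=1+np.argmax(st[1:,4]) if seed is None else 1+np.argmin(np.hypot(*(ce[1:]-seed).T)+1e4*(st[1:,4]<4000)); return l==i
E
sed -i '/^def lmom/d' h.py
cat > m.py <<'E'
from h import *
d=np.load("parts.npz"); h=height(d); m=((h>.030)&(h<.045)).astype(np.uint8)*255
out=[]
for nm,ref,x,y in(("lamp",LAMP,.517,.301),("adapter",ADP,.552,.16)):
    x0,y0=x-.1,y-.07 
    r=rect(d,m,.038,x0,y0,.2,.14)>127; b=biggest(r,(200,140)); print(nm,pose(b,ref,x0,y0,-.1)); out.append(b*255)
d=np.load("case1.npz"); h=height(d); m=((h<.0432)&(h>.01)).astype(np.uint8)*255
print("foam h",np.median(h[(h>.043)&(h<.0485)]))
for nm,ref,x,y in(("lampslot",LAMP,.544,-.048),("adslot",ADP,.532,-.144)):
    x0,y0=x-.1,y-.07
    r=rect(d,m,.046,x0,y0,.2,.14)>127; b=biggest(r,(200,140)); print(nm,pose(b,ref,x0,y0,-.1)); out.append(b*255)
cv2.imwrite("pics/masks.png",np.vstack([np.hstack(out[:2]),np.hstack(out[2:])]).astype(np.uint8))
E
python3 m.py
```

```text
lamp (array([ 0.51606955,  0.30754827, -0.16708971]), array([12.4216138 , 37.41429572]), array([12.34029828, 37.93498205]), 4671.25, 4620)
adapter (array([ 0.55040341,  0.15704228, -0.18046991]), array([13.10308355, 38.39234106]), array([14.1439432 , 38.25079043]), 4543.5, 4700)
foam h 0.04527878026806825
lampslot (array([ 0.54881936, -0.04539743, -0.16204326]), array([13.67471116, 38.79824414]), array([12.34029828, 37.93498205]), 5423.25, 4620)
adslot (array([ 0.52777162, -0.15991046, -0.11921793]), array([15.02568555, 38.87165934]), array([14.1439432 , 38.25079043]), 5221.25, 4700)
```

View pics/masks.png

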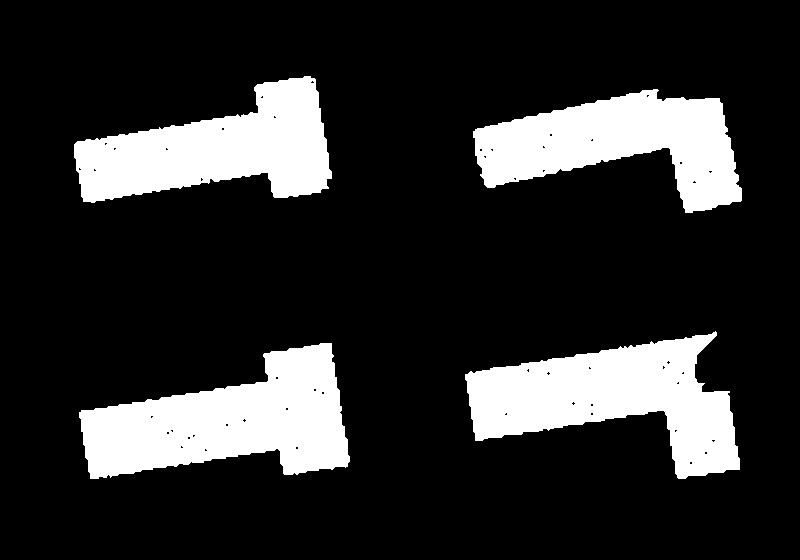

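The lamp and T cutout are clean. In both L masks a corner is hidden by a finger, so I'll take shifted views from both tool yaws, which also shows the camera bias.

```bash
cat > m2.py <<'E'
from h import *
def grow(ref,c=2.5): return [(x0-c,x1+c,y0-c,y1+c) for x0,x1,y0,y1 in ref]
def meas(f,kind):
    d=np.load(f); h=height(d); out={}
    if kind=="parts": m=((h>.030)&(h<.045)); z=.038; L=(("lamp",LAMP,.516,.305),("adapter",ADP,.552,.16))
    else: m=(h<.0432)&(h>.01); z=.046; L=(("lamp",grow(LAMP),.544,-.048),("adapter",grow(ADP),.530,-.155))
    m=m.astype(np.uint8)*255
    for nm,ref,x,y in L:
        x0,y0=x-.1,y-.07; b=biggest(rect(d,m,z,x0,y0,.2,.14)>127,(200,140)); p=pose(b,ref,x0,y0,-.15); out[nm]=p[0]
        print(f,nm,p[0].round(4),p[1].round(1),p[2].round(1),p[3],p[4])
        cv2.imwrite(f"pics/m_{f[:-4]}_{nm}.png",b*255)
    return out
E
python3 - <<'E'
from m2 import *
for x,s,yaw in((.62,1,np.pi),(.45,-1,0)):
    order=[("case",-.11),("parts",.23)][::s]
    for n,y in order:
        move_to([x,y,.22],quat(yaw)); hold(.2); pic("wrist",f"{n}_{s}"); meas(f"{n}_{s}.npz",n)
print(state()["time"])
g=[cv2.imread(f"pics/m_{n}_{s}_{k}.png",0) for n in("parts","case") for s in(1,-1) for k in("lamp","adapter")]
cv2.imwrite("pics/masks2.png",cv2.resize(np.vstack([np.hstack(g[:4]),np.hstack(g[4:])]),(800,280)))
E
```

```text
case_1.npz lamp [ 0.5505 -0.0452 -0.1615] [13.7 38.8] [13.9 39.1] 5430.25 5565
case_1.npz adapter [ 0.5319 -0.1605 -0.1617] [15.4 39.4] [15.5 39.4] 5597.25 5670
parts_1.npz lamp [ 0.5172  0.3077 -0.164 ] [12.4 37.5] [12.3 37.9] 4631.5 4620
parts_1.npz adapter [ 0.5528  0.156  -0.224 ] [14.2 38.1] [14.1 38.3] 4768.5 4700
parts_-1.npz lamp [ 0.5172  0.3074 -0.1627] [12.4 37.6] [12.3 37.9] 4656.5 4620
parts_-1.npz adapter [ 0.553   0.1557 -0.2238] [14.2 38.1] [14.1 38.3] 4766.0 4700
case_-1.npz lamp [ 0.5505 -0.0455 -0.161 ] [13.7 38.8] [13.9 39.1] 5410.25 5565
case_-1.npz adapter [ 0.5321 -0.1608 -0.1602] [15.4 39.4] [15.5 39.4] 5580.5 5670
10.2333[ WARN:0@2.155] global loadsave.cpp:1063 imwrite_ Unsupported depth image for selected encoder is fallbacked to CV_8U.
```

View pics/masks2.png

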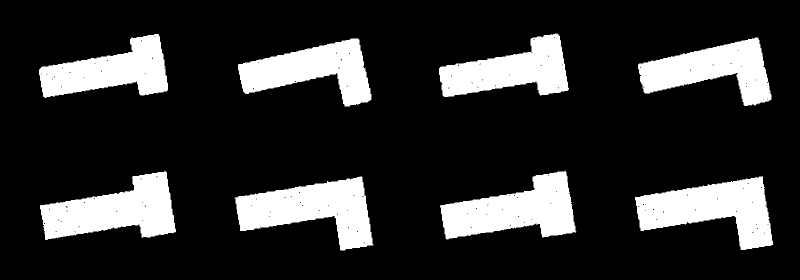

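All views agree to within 0.5 mm. Before grasping, I'll check the finger clearance beside the lamp against the orange look-alikes.

```bash
python3 - <<'E'
from h import *
d=np.load("parts_-1.npz"); f=d["frame"]; hsv=cv2.cvtColor(f,cv2.COLOR_BGR2HSV); h=height(d)
V,U=np.nonzero((h>.025)&(h<.045)&(hsv[...,1]>190)&(f[...,2]>100))
P=ray(d,np.c_[U,V],.038)[:,:2]
for nm,p in(("lamp",(.5172,.3075,-.1633)),("adapter",(.5529,.1558,-.224))):
    C,s=np.cos(p[2]),np.sin(p[2]); q=(P-p[:2])@np.array([[C,-s],[s,C]])
    for off in(0,-.01,-.02,-.03,.01):
        k=q[np.abs(q[:,0]-off)<.015]; print(nm,off,len(k), [k[k[:,1]>0,1].min() if (k[:,1]>0).any() else None, k[k[:,1]<0,1].max() if (k[:,1]<0).any() else None])
E
```

```text
lamp 0 0 [None, None]
lamp -0.01 0 [None, None]
lamp -0.02 0 [None, None]
lamp -0.03 0 [None, None]
lamp 0.01 0 [None, None]
adapter 0 0 [None, None]
adapter -0.01 0 [None, None]
adapter -0.02 0 [None, None]
adapter -0.03 0 [None, None]
adapter 0.01 0 [None, None]
```

```bash
python3 - <<'E'
from h import *
for f in("parts_-1.npz","parts_1.npz","parts.npz"):
  d=np.load(f); h=height(d)
  V,U=np.nonzero((h>.025)&(h<.045)); P=ray(d,np.c_[U,V],.038)[:,:2]
  p=(.5172,.3075,-.1633); C,s=np.cos(p[2]),np.sin(p[2]); q=(P-p[:2])@np.array([[C,-s],[s,C]])
  print(f,[(o,q[(np.abs(q[:,0]-o)<.014)&(q[:,1]>.035),1].min(initial=9).round(4)) for o in(.01,0,-.01,-.02,-.03)], q[:,1].max())
E
```

```text
parts_-1.npz [(0.01, np.float64(0.0773)), (0, np.float64(0.0713)), (-0.01, np.float64(0.0673)), (-0.02, np.float64(0.0634)), (-0.03, np.float64(0.0607))] 0.19449856801831136
parts_1.npz [(0.01, np.float64(0.0766)), (0, np.float64(0.0713)), (-0.01, np.float64(0.0674)), (-0.02, np.float64(0.0628)), (-0.03, np.float64(0.0603))] 0.1856702898592058
parts.npz [(0.01, np.float64(0.0776)), (0, np.float64(0.0738)), (-0.01, np.float64(0.0684)), (-0.02, np.float64(0.0644)), (-0.03, np.float64(0.0597))] 0.19438095925913434
```

```bash
cat >> h.py <<'E'
PART={"lamp":(.5172,.3075,-.1633),"adapter":(.5529,.1558,-.2239)}
SLOT={"lamp":(.5505,-.0453,-.1612),"adapter":(.5320,-.1607,-.1611)}
fz=lambda: state()["ft_force"][2]
def down(x,y,z0,z1,fmax,step=.0015):
    "step straight down until the upward force has risen by fmax"
    f0=fz(); z=z0; log=[]
    while z>z1+1e-6:
        z=max(z-step,z1); move_l([x,y,z],speed=.03); f=fz()-f0; log.append((round(z,4),round(f,1)))
        if f>fmax: break
    return z,log
def pick_insert(n):
    x,y,a=PART[n]; q=quat(a+np.pi)
    gripper_open(); move_to([x,y,.12],q); move_l([x,y,.031]); close(); print("gap",state()["finger_gap"])
    move_l([x,y,.15]); print("lift gap",state()["finger_gap"],fz())
    x,y,a=SLOT[n]; move_to([x,y,.15],quat(a+np.pi)); move_l([x,y,.088]); hold(.2)
    print(down(x,y,.088,.061,12)); print(state()["ee_pos"],state()["ft_force"],state()["moment"],state()["time"])
E
python3 - <<'E'
from h import *
pick_insert("lamp")
pic("wrist","held1")
E
```

```text
gap 0.029929141878153827
lift gap 0.02992328182673374 -2.525447314673734
(0.061, [(0.0865, np.float64(-0.8)), (0.085, np.float64(-1.0)), (0.0835, np.float64(-1.4)), (0.082, np.float64(-2.4)), (0.0805, np.float64(-0.8)), (0.079, np.float64(-2.1)), (0.0775, np.float64(-1.7)), (0.076, np.float64(-1.9)), (0.0745, np.float64(-1.5)), (0.073, np.float64(-0.5)), (0.0715, np.float64(-0.7)), (0.07, np.float64(-1.8)), (0.0685, np.float64(-0.8)), (0.067, np.float64(0.0)), (0.0655, np.float64(4.3)), (0.064, np.float64(6.2)), (0.0625, np.float64(8.2)), (0.061, np.float64(11.2))])
[ 0.5514349  -0.04572324  0.06319701] [-1.06188247  1.97470127 10.10016145] [0.48555621 0.1517431  0.01821909] 21.55
```

View pics/held1.png

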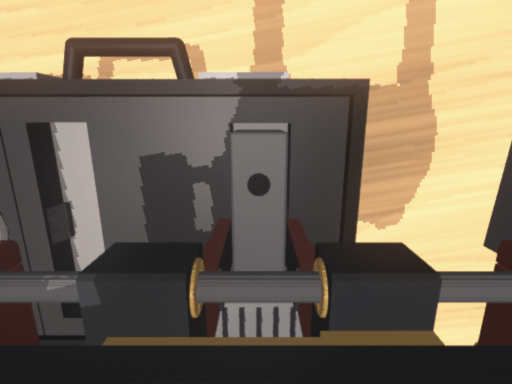

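The lamp (centre of the picture) sits inside the T cutout, and the force rose at the lip height as expected. I'll release it now and press with closed fingertips.

```bash
cat >> h.py <<'E'
def press(n,offs=(0,-.045,.045,0),fmax=20):
    sx,sy,a=SLOT[n]
    for o in offs:
        x,y=sx+o*np.cos(a),sy+o*np.sin(a); move_l([x,y,.088]); 
        z,log=down(x,y,.084,.064,fmax); s=state(); print(o,z,[l for l in log if l[1]>2][:1],log[-3:],"tcp z",s["ee_pos"][2].round(4))
        move_l([x,y,.088])
    print(s["time"])
def release(n):
    x,y,a=SLOT[n]; gripper_open(); move_l([x,y,.12]); close()
E
python3 - <<'E'
from h import *
release("lamp"); press("lamp")
E
```

```text
0 0.06749999999999999 [(0.078, np.float64(5.1))] [(0.0705, np.float64(8.8)), (0.069, np.float64(13.3)), (0.0675, np.float64(20.9))] tcp z 0.0722
-0.045 0.06749999999999999 [(0.0705, np.float64(9.6))] [(0.0705, np.float64(9.6)), (0.069, np.float64(14.9)), (0.0675, np.float64(22.9))] tcp z 0.0722
0.045 0.06599999999999999 [(0.072, np.float64(2.7))] [(0.069, np.float64(13.8)), (0.0675, np.float64(19.8)), (0.066, np.float64(26.3))] tcp z 0.0722
0 0.06749999999999999 [(0.072, np.float64(2.7))] [(0.0705, np.float64(9.4)), (0.069, np.float64(16.0)), (0.0675, np.float64(22.2))] tcp z 0.0722
38.9583
```

The lamp is home and level: contact was at TCP z 0.0722 at the middle and both ends, against 0.072 expected. Next is the adapter, with coarser steps to save time.

```bash
sed -i 's/move_l(\[x,y,.088\]); hold(.2)/move_l([x,y,.082]); hold(.2)/; s/down(x,y,.088,.061,12)/down(x,y,.082,.061,12,.003)/; s/down(x,y,.084,.064,fmax)/down(x,y,.0775,.064,fmax,.0025)/; s/(\[x,y,.088\])/([x,y,.080])/; s/offs=(0,-.045,.045,0)/offs=(0,-.045,.045)/' h.py
python3 - <<'E'
from h import *
pick_insert("adapter"); pic("wrist","held2")
E
```

```text
gap 0.02980367680120148
lift gap 0.029871047076126155 -2.4035450922172044
(0.061, [(0.079, np.float64(0.4)), (0.076, np.float64(-0.6)), (0.073, np.float64(-0.2)), (0.07, np.float64(-0.3)), (0.067, np.float64(0.0)), (0.064, np.float64(6.1)), (0.061, np.float64(10.5))])
[ 0.53305326 -0.16101421  0.06309042] [0.30106337 1.67965173 8.53667134] [ 0.17137293  0.1198948  -0.01328478] 47.8083
```

View pics/held2.png

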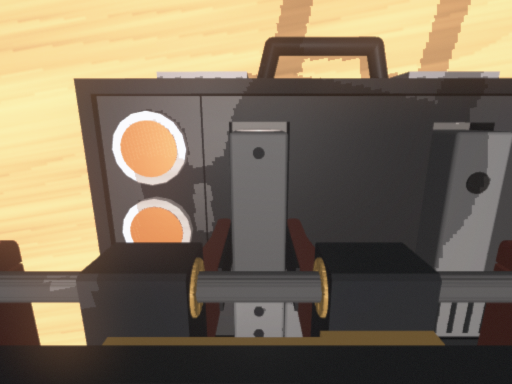

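The adapter is in the L cutout and the lamp lies beside it. I'll release it and press.

```bash
python3 - <<'E'
from h import *
release("adapter"); press("adapter")
x,y,a=SLOT["adapter"]; 
move_l([.60,-.11,.2],speed=.25); print(state()["time"],state()["ft_force"])
d=pic("wrist","fin"); h=height(d)
for n,L in(("lamp",((-.05,0),(-.02,0),(.02,0),(.05,0),(.05,.02),(.05,-.02))),("adapter",((-.05,0),(-.02,0),(.02,0),(.05,0),(.05,.04)))):
    x,y,a=SLOT[n]
    P=np.array([[x+u*np.cos(a)-v*np.sin(a),y+u*np.sin(a)+v*np.cos(a),.064,1] for u,v in L]); c=(P@d["view"].T)[:,:3]*[1,-1,-1]; p=c@d["camera_matrix"].T; p=(p[:,:2]/p[:,2:]).round().astype(int)
    print(n,[np.median(h[v-2:v+3,u-2:u+3]).round(4) for u,v in p if 2<v<380 and 2<u<508])
m=((h>.055)&(h<.075)).astype(np.uint8)*255
for n,ref in(("lamp",LAMP),("adapter",ADP)):
    x,y,a=SLOT[n]; b=biggest(rect(d,m,.064,x-.1,y-.07,.2,.14)>127,(200,140)); r=pose(b,ref,x-.1,y-.07,-.16); print(n,r[0]-SLOT[n],r[1:])
E
```

```text
0 0.06749999999999999 [(0.0725, np.float64(3.8))] [(0.0725, np.float64(3.8)), (0.07, np.float64(10.4)), (0.0675, np.float64(20.3))] tcp z 0.0722
-0.045 0.06749999999999999 [(0.07, np.float64(11.0))] [(0.0725, np.float64(-0.5)), (0.07, np.float64(11.0)), (0.0675, np.float64(22.4))] tcp z 0.0722
0.045 0.06749999999999999 [(0.07, np.float64(10.0))] [(0.0725, np.float64(-0.1)), (0.07, np.float64(10.0)), (0.0675, np.float64(20.2))] tcp z 0.0722
56.0667
57.0083 [-0.29409067 -0.46261996 -0.29042819]
lamp [np.float64(0.0634), np.float64(0.0632), np.float64(0.0634), np.float64(0.0635), np.float64(0.0637), np.float64(0.0635)]
adapter [np.float64(0.0636), np.float64(0.0634), np.float64(0.0631), np.float64(0.0634), np.float64(0.0639)]
lamp [ 0.0006716  -0.00112797  0.00193328] (array([12.36874057, 37.29872659]), array([12.34029828, 37.93498205]), 4600.5, 4620)
adapter [ 0.00136086  0.00129911 -0.0004588 ] (array([14.17993018, 37.8434639 ]), array([14.1439432 , 38.25079043]), 4742.25, 4700)
```

View pics/fin.png

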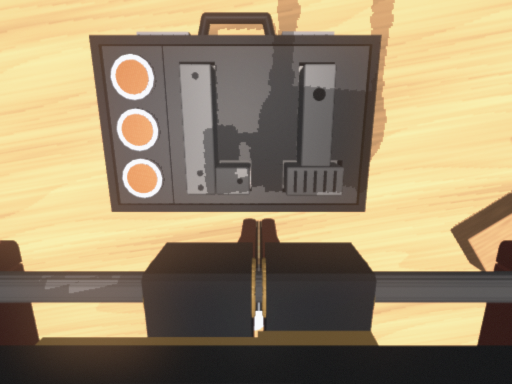

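Both parts lie in their own cutouts, level and within 2 mm in plan, and the robot is clear of everything.

```bash
python3 -c "
from bench import *
job_done(); print(state()['time'])"
```

```text
the job is handed in; nothing more can be done
the job is handed in; nothing more can be done
```

The lamp and the adapter are both packed in the foam cutouts of their own shapes, pressed home and released. I handed the job in just after 57 s of the 72 s allowed; it reported no verdict.

- **How:** I found both parts and both cutouts in wrist-camera depth images. Views from two tool directions agreed to within 0.5 mm. I gripped each part, set it onto the foam lips, let go, then pressed the grip point and both ends with closed fingertips at about 20–26 N.
- **Pressed home:** Under pressing, the TCP stopped at z = 0.0722 m at all three points on each part; 0.072 m is what a fully home part should give. Camera heights of the tops were 63–64 mm, against 64 mm expected, so both lie level.
- **Position:** The lamp was within about 1.3 mm and 0.002 rad of its slot, and the adapter within about 1.9 mm and 0.0005 rad. That is inside the limits of 5 mm and 0.08 rad.
- **Robot clear:** In the last picture the gripper stood clear of everything, with wrist force near zero.
- **Not checked:** I took no final picture of the cardboard box, tape roll and jar. The planned path kept well away from them, and the wrist forces I read fit contact with the parts alone.

No check failed. The first views of the adapter and its cutout were partly hidden by a finger, so I took them again before moving anything.

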